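# Depth-gauge the angled guide tube and read it under the magnifier

### The job

Check the bore of the angled guide tube: take the slim gauge rod from the rack, slide it into the tube until its collar stops on the tube's mouth, without forcing it, and draw it right out again. Then hold it level close under the bench magnifier, its tip beneath the middle of the lens and clear of the glass, ready for reading. Finish still holding it there, and leave the thick gauge and everything else where it is.

Things in the scene. Friction and masses are not known exactly. Their poses are not given: they have to be found in the camera images.
- slim_gauge: The slimmer gauge rod, lying level in one of the rack's 2 stations: steel rod 8 mm thick, round collar 26 mm wide and 10 thick, 10 mm neck 20 long, dark wooden handle 100 long, 18 wide, 22 high. Origin on the axis at the collar's stop face; +x towards the handle, z up as it lies. Tip at x -90 mm, handle x +30 to +130; balances near x +65. 0.1 kg.
- slim_gauge_tip (a point): The slim gauge's tip, on its axis; the last 6 mm of the rod taper to 4 mm thick.
- slim_gauge_grip (a point): Middle of the slim gauge's handle, on its axis (80 mm from the origin), open below for 49 mm and 36 mm to either side lengthways.
- thick_gauge: NOT to be used: the thicker gauge rod, lying level in one of the rack's 2 stations: steel rod 15 mm thick, round collar 26 mm wide and 10 thick, 10 mm neck 20 long, dark wooden handle 100 long, 18 wide, 22 high. Origin on the axis at the collar's stop face; +x towards the handle, z up as it lies. Tip at x -90 mm, handle x +30 to +130; balances near x +65. 0.1 kg.
- gauge_rack: Fixed wooden rack, base 124 x 190 x 12 mm, origin under its centre. Stations at y = +-50 mm: each gauge lies along x, handle's middle near x = 0, tip to -x, axis at z = 61 mm, on two 12 mm thick rails at x = +-42 mm (tops z = 50 mm; lugs to z = 59 mm either side of the handle, 23 mm apart).
- guide_tube: Fixed steel guide tube. Origin at its mouth's centre, 90 mm above the table; +z along the axis out of the mouth, 35 degrees above horizontal, pointing roughly away from the robot: the rod goes in along -z, down and back towards the robot. Bore 12 mm, 100 mm deep, flared to 20 mm over the last 13 mm; outside 20 mm, rim 28 mm. Its timber stand (base 150 x 84 mm) lies below and behind it.
- tube_mouth (a point): Centre of the guide tube's mouth; the collar's stop face seats here.
- magnifier: Fixed bench magnifier: level round lens in a black ring (108 mm outside, 10 mm thick), middle 240 mm above the table. Its post (12 mm thick, foot 90 x 100 mm) stands 120 mm along the body's +x, beyond the lens as seen from the robot. Origin on the table under the lens's centre.
- lens (a point): Centre of the lens, 240 mm above the table.
- tape_measure: Bystander: black tape measure with a yellow disc, 70 x 76 x 39 mm, origin under its centre.
- nail_tin: Bystander: round flat tin, 68 mm diameter, 32 mm high, origin under its centre.
- offcut: Bystander: pine offcut 60 x 45 x 30 mm, origin under its centre.
Things that resemble listed ones, but are neither listed nor needed, are in the scene too. What is shaped like the part that bears guide_tube but pink is not meant.

How it is judged:
By the outcome, as a careful person would: the job done as asked, in the order asked, and still so for the second after the job is handed in, while the arm keeps its last pose, push and grip.
It also fails if it takes over 64 s, if anything falls off the work surface, if the arm or the gripper's body presses on something with over 40 N, if the wrist force passes 120 N, or if a joint passes its speed limit or range.

### The arm

A 6-joint arm with a two-finger parallel gripper is mounted at the origin on a cart in front of the work surface, level with it; the furniture and walls round the work are solid. World frame = base frame: x ahead of the robot, y to its left, z up, the work surface at z = 0. Lengths are in m, angles in rad, forces in N, time in s.
With the tool pointing down it reaches from about 0.425 to 0.925 m from the base axis. Payload 12.5 kg.
Tool frame: the origin (TCP) lies at the centre of the arm's flange, where the gripper is bolted on; the fingertips stand 173 mm ahead of it and the grasp point (between the pads) lies 155 mm ahead of it (r.grip_point_offset is the z of the grasp point in the tool frame, in m); z points along the fingers, y is the line along which they close (so a half turn about z gives the same grasp; the last joint's range is limited). The gripper opens to 85 mm and grips with 20 to 120 N. Pads are 22 mm wide; open, the fingers measure 114 mm over their backs; the gripper's body (76 mm by 85 mm) begins 54 mm behind the grasp point. The pads swing forward as they close: fully open they stand 13 mm farther back than shut.
Start: joints at [-1.379, 0.491, 1.559, -0, 1.092, -0.106], TCP at [0.183, -0.597, 0.405] pointing down, gripper open.
Joint ranges: [-3.1, 3.1], [-0.84, 2.19], [0.05, 2.79], [-1.13, 4.28], [0.06, 2.93], [-2.69, 2.69]. Speed limits (rad/s): [2.22, 2.22, 2.79, 3.14, 3.14, 3.14].

### API

Orientations are given as a rotation vector (axis times angle).
In Python, from bench import r, vision, job gives the robot as it stands.
- The arm moves only by the tool step_arm, never from a script. Its argument "plan" is a list that holds one entry, the list of rows, each a list of 7 numbers: the shift along the tool's x, y, z in mm, then the turn, a rotation vector about the tool's x, y, z in rad, then the opening, from 0 (shut) to 1 (fully open). A call has 1 to 10 rows; each row is the pose to reach, as a shift and turn from the pose commanded when the call began, along the tool's axes at that moment; what a row does not reach only later rows make up. A row lasts 1/12 s, in which the tool goes at most 41.7 mm and 7.16 degrees, less where a joint would pass 70% of its speed; a pose out of reach is approached as far as the arm can. A call with a gripper value outside its range is refused whole. The fingers move at their own pace and stop on an object; "force" is the grip in N (left out, the last holds). Time passes only in rows, so rows that repeat a pose let the fingers close. It gives the time, the measured TCP pose, the force, the opening and the grip force at its end, in the units of the state.
- r.state(): the state, without advancing time (a new reading comes with each control period).
- vision.snapshot(name): name is "side" or "top" or "wrist"; returns a dict with "frame" (400x640x3 uint8, red, green, blue), "camera_matrix" (3x3 intrinsics, pixels), "xyz" and "rotation" of the camera in the world. Camera axes: x right, y down, z forward; pixel columns grow to the right and rows downward; lengths in m; the calibration is good to about 2 mm. A picture is of the moment at which its call begins. There is no depth.
- job.job_done(): hands the job in; it is judged then, once.
The state is a dict: "time": time; "joint_pos": joint angles; "qd": joint speeds; "effort": joint torques, N m; "position": TCP position; "ee_rot": TCP orientation; "ft_force": force on the tool from outside, world axes, zero at the start; "moment": the same for the moment, N m; "opening": finger opening in m; "gripper_force": force on a finger pad.
Only numpy, scipy, OpenCV 4.12 (cv2) and the standard library are available. Lean on these libraries where they do the work, as an engineer would, in place of code of your own. Each camera call takes 0.05 s, during which the arm holds its last target. There are 200 camera calls.

## Working session

There is one attempt and no reset: what is moved stays moved. The work goes in short steps, Python scripts to look and compute and a tool call to move; the robot and the scene stay as the last step left them, time stands still between calls to the robot, and variables do not carry over. Pictures are saved under pics/ and viewed, at most 10 in all, crops included, and the job is handed in when it is done.

Besides the shell and the picture viewer there is one more tool, called after "Call:" as name(argument=value, ...), one argument or row to a line, values as JSON. step_arm: Moves the arm, as the interface text tells. Its arguments: {"type":"object","properties":{"plan":{"type":"array"},"force":{"type":"number"}},"required":["plan"]}

```bash
mkdir -p pics; ls
cat > h.py <<'E'
import numpy as np, cv2
from scipy.spatial.transform import Rotation as R
from bench import r, vision, job
def snap(n,f=None):
    s=vision.snapshot(n)
    if f: cv2.imwrite('pics/'+f,cv2.cvtColor(s['frame'],cv2.COLOR_RGB2BGR))
    return s
def rot(s):
    a=np.array(s['rotation'],float)
    return a if a.shape==(3,3) else R.from_rotvec(a).as_matrix()
def ray(s,uv):
    d=np.linalg.inv(np.array(s['camera_matrix']))@np.array([uv[0],uv[1],1.])
    d=rot(s)@d; return np.array(s['xyz']),d/np.linalg.norm(d)
def plane(s,uv,z):
    o,d=ray(s,uv); return o+d*(z-o[2])/d[2]
def tri(s1,u1,s2,u2):
    A=np.zeros((3,3));b=np.zeros(3)
    L=[ray(s1,u1),ray(s2,u2)]
    for o,d in L:
        P=np.eye(3)-np.outer(d,d);A+=P;b+=P@o
    p=np.linalg.solve(A,b)
    return p,[np.linalg.norm((np.eye(3)-np.outer(d,d))@(p-o)) for o,d in L]
def proj(s,p):
    c=rot(s).T@(np.array(p)-np.array(s['xyz'])); q=np.array(s['camera_matrix'])@c; return q[:2]/q[2]
E
python3 - <<'E'
from h import *
for n in ['top','side','wrist']:
    s=snap(n,n+'0.png'); print(n,s['xyz'],rot(s).round(3).tolist(),np.array(s['camera_matrix']).round(1).tolist())
print(r.state(),r.grip_point_offset)
E
```

```text
pics
top [0.27274859 0.10757262 1.81769035] [[-0.425, -0.882, 0.202], [-0.905, 0.414, -0.097], [0.002, -0.224, -0.974]] [[461.1, 0.0, 317.9], [0.0, 461.1, 193.0], [0.0, 0.0, 1.0]]
side [ 0.40598099 -1.3614206   1.29390796] [[0.988, -0.087, 0.128], [-0.154, -0.639, 0.754], [0.016, -0.765, -0.644]] [[514.5, 0.0, 320.3], [0.0, 514.5, 199.8], [0.0, 0.0, 1.0]]
wrist [ 0.25908511 -0.57411773  0.37235181] [[0.294, -0.909, -0.295], [-0.956, -0.28, -0.09], [-0.001, 0.308, -0.951]] [[305.7, 0.0, 317.5], [0.0, 305.7, 201.1], [0.0, 0.0, 1.0]]
{'time': 0.15, 'joint_pos': array([-1.37859486e+00,  4.91420667e-01,  1.55931746e+00, -6.34109847e-06,
        1.09169366e+00, -1.05573570e-01]), 'qd': array([-0.00067284, -0.00150566, -0.00298964,  0.0006925 , -0.00066485,
       -0.00032393]), 'effort': array([ 2.07008779e-03, -6.18708658e+01, -2.61691868e+01, -5.17121782e-05,
        3.18430968e-03,  2.63354445e-05]), 'position': array([ 0.1834043 , -0.5974631 ,  0.40425943]), 'ee_rot': array([-3.10600681e+00, -4.65897954e-01,  6.58854793e-05]), 'ft_force': array([ 0.62675327, -0.05928161, -0.53283611]), 'moment': array([-0.05592317,  0.00244928, -0.04675727]), 'gripper_force': 0.0, 'opening': 0.08536392847785504} 0.1547
```

View pics/top0.png

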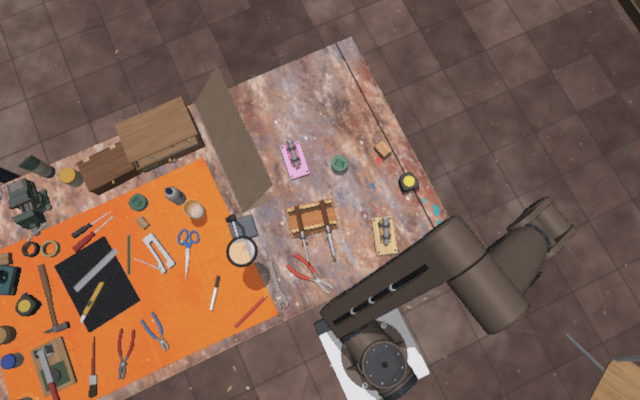

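View pics/side0.png

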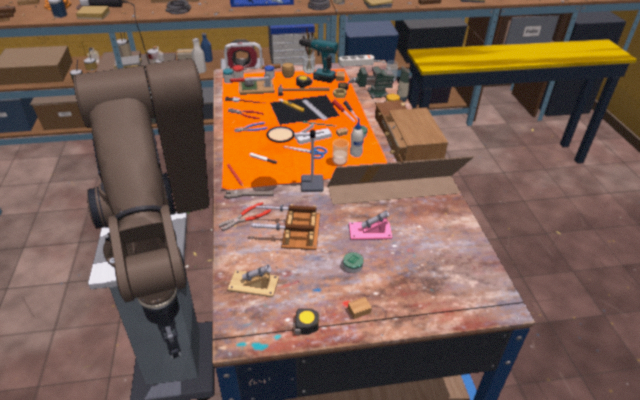

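The top view shows the rack at (313,217), the pine tube stand at (384,236) and the magnifier lens at (242,252). The pink decoy is at (294,160). The side view has the rack near (285,228), the tube at (255,275) and the lens at (281,134). I'll enlarge these areas next.

Run:
```python
import cv2,numpy as np
t=cv2.imread('pics/top0.png');s=cv2.imread('pics/side0.png')
def up(i,x,y,w,h,k): return cv2.resize(i[y:y+h,x:x+w],None,fx=k,fy=k,interpolation=cv2.INTER_CUBIC)
a=up(t,280,190,130,96,6); cv2.imwrite('pics/tc.png',a)
b=up(s,215,195,115,100,6); cv2.imwrite('pics/sc.png',b)
```

```text
(no output)
```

View pics/tc.png

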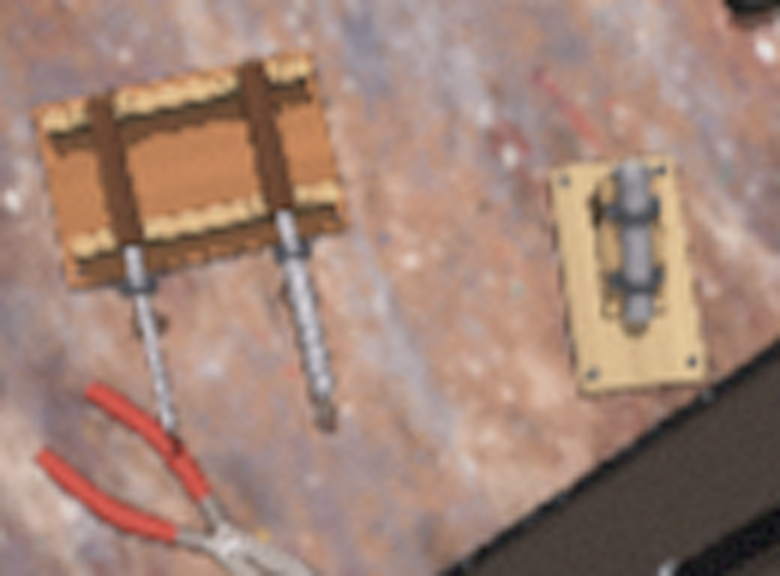

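View pics/sc.png

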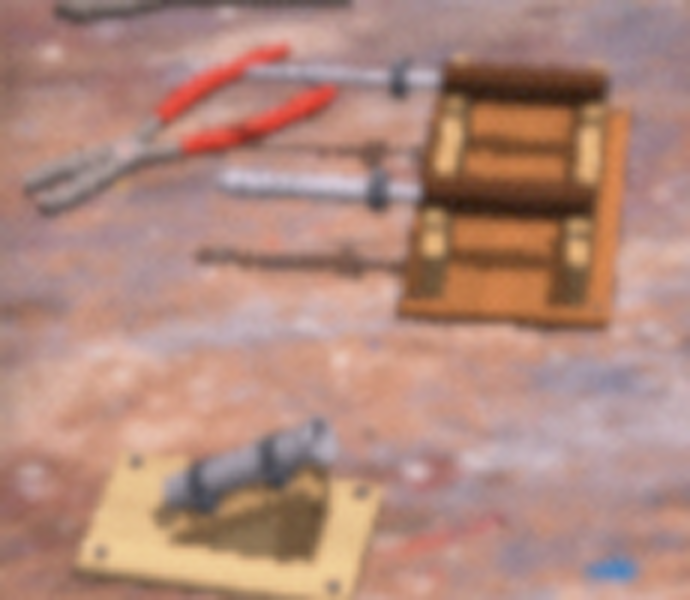

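The top crop shows the slim gauge as the left one: handle (100,97)-(134,246), collar (138,285), tip near (172,430). The tube's mouth is at (630,165) in the top crop and (322,435) in the side crop.

```bash
cat >> h.py <<'E'
def T(u,v): return ((u+.5)/6-.5+280,(v+.5)/6-.5+190)
def S(u,v): return ((u+.5)/6-.5+215,(v+.5)/6-.5+195)
E
python3 - <<'E'
from h import *
t=snap('top');s=snap('side')
f=lambda p:np.array(p).round(4).tolist()
for n,u,z in [('slim back',(100,97),.072),('slim front',(133,246),.072),('scollar',(138,285),.065),('stip',(172,430),.063),('thick back',(253,64),.072),('thick front',(284,210),.072)]:
    print(n,f(plane(t,T(*u),z)))
for n,u in [('s back',(606,84)),('s front',(446,80)),('s collar',(400,76))]: print('side',n,f(plane(s,S(*u),.061)))
for c in [(38,108),(312,52),(345,228),(75,288)]: print('rack',f(plane(t,T(*c),.012)))
for c in [(552,172),(672,157),(706,382),(582,392)]: print('stand',f(plane(t,T(*c),.012)))
for c in [(128,455),(382,487),(335,600),(78,570)]: print('stand side',f(plane(s,S(*c),.012)))
for n,a,b in [('mouth',(630,165),(322,437)),('low',(637,322),(172,493))]:
    p,e=tri(t,T(*a),s,S(*b)); print(n,f(p),f(e))
for im in (t,s):
  h=cv2.cvtColor(im['frame'],cv2.COLOR_RGB2HSV); m=((h[...,2]<60)*255).astype(np.uint8)
  x0,y0=((215,225) if im is t else (255,120)); sub=m[y0:y0+55,x0:x0+55]
  cs,_=cv2.findContours(sub,cv2.RETR_EXTERNAL,cv2.CHAIN_APPROX_NONE)
  for c in cs:
    if len(c)>25: print('ring',cv2.boundingRect(c),x0,y0, [np.array(q).round(1).tolist() for q in cv2.fitEllipse(c)[:2]])
p,e=tri(t,(242,252),s,(281,134));print('lens',f(p),e, f(plane(t,(242,252),.24)),f(plane(s,(281,134),.24)))
E
python3 - <<'E'
import cv2
t=cv2.imread('pics/top0.png');s=cv2.imread('pics/side0.png')
import numpy as np
up=lambda i,x,y:cv2.resize(i[y:y+80,x:x+65],None,fx=6,fy=6,interpolation=cv2.INTER_CUBIC)
cv2.imwrite('pics/mag.png',np.hstack([up(t,215,205),up(s,260,118)]))
E
```

```text
slim back [0.6247, 0.0304, 0.072]
slim front [0.528, 0.0516, 0.072]
scollar [0.5049, 0.0589, 0.065]
stip [0.4129, 0.0778, 0.063]
thick back [0.6025, -0.0679, 0.072]
thick front [0.5081, -0.0452, 0.072]
side s back [0.6256, 0.0349, 0.061]
side s front [0.5298, 0.0518, 0.061]
side s collar [0.5025, 0.0593, 0.061]
rack [0.6475, 0.0682, 0.012]
rack [0.6045, -0.1132, 0.012]
rack [0.4883, -0.0817, 0.012]
rack [0.5277, 0.0956, 0.012]
stand [0.4638, -0.2219, 0.012]
stand [0.439, -0.2984, 0.012]
stand [0.2975, -0.2505, 0.012]
stand [0.326, -0.1745, 0.012]
stand side [0.3269, -0.1819, 0.012]
stand side [0.4635, -0.2249, 0.012]
stand side [0.4317, -0.2999, 0.012]
stand side [0.2982, -0.2603, 0.012]
mouth [0.4354, -0.2546, 0.0898] [0.0032, 0.0032]
low [0.3506, -0.2251, 0.0254] [0.0002, 0.0002]
ring (12, 14, 9, 26) 215 225 [[43.6, 25.0], [39.6, 63.1]]
ring (22, 10, 20, 32) 215 225 [[27.0, 26.0], [27.8, 29.0]]
ring (24, 0, 24, 3) 255 120 [[29.3, 0.9], [2.0, 31.7]]
lens [0.5259, 0.2724, 0.2377] [np.float64(0.0023374467916749404), np.float64(0.002337446791674689)] [0.5231, 0.2721, 0.24] [0.5279, 0.2695, 0.24]
```

View pics/mag.png

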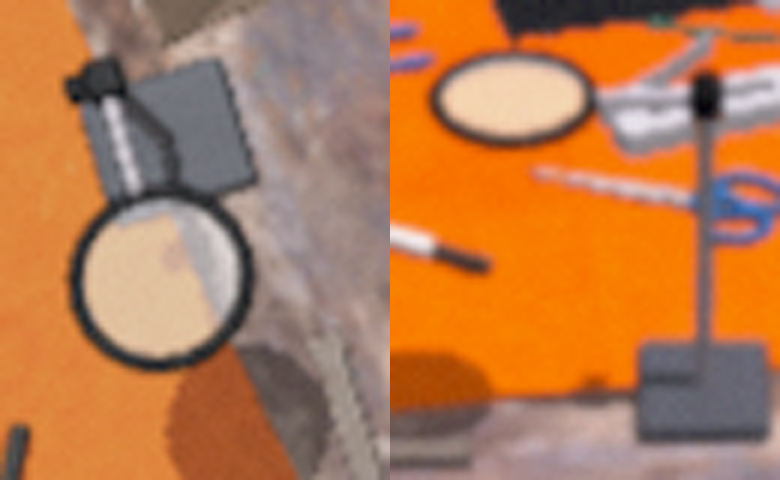

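The magnifier crop puts the lens centre at about (241.6,251.3) in the top view and (280.4,133.8) in the side view, with the post towards world +x. Next I'll work out the move to above the rack.

```bash
cat >> h.py <<'E'
def mk(az,el=0):
    """tool rotation with tool x = gauge +x at azimuth az, raised by el (deg)"""
    return (R.from_euler('z',az,degrees=True)*R.from_euler('y',-el,degrees=True)*R.from_matrix(np.diag([1.,-1,-1]))).as_matrix()
def go(grip,Rt,p0=None,R0=None):
    s=r.state()
    p0=s['position'] if p0 is None else p0; R0=R.from_rotvec(s['ee_rot']).as_matrix() if R0 is None else R0
    p=np.array(grip)-Rt[:,2]*r.grip_point_offset
    print('shift mm',(R0.T@(p-p0)*1000).round(1).tolist(),'rv',R.from_matrix(R0.T@Rt).as_rotvec().round(4).tolist(),'tcp',p.round(4).tolist())
E
python3 -c "
from h import *
go([.577,.042,.18],mk(-12.7))
go([.56,.03,.28],mk(-12.7))"
```

```text
shift mm [563.9, -495.8, 70.0] rv [-0.0005, 0.0001, 0.5195] tcp [0.577, 0.042, 0.3347]
shift mm [544.1, -489.4, -30.0] rv [-0.0005, 0.0001, 0.5195] tcp [0.56, 0.03, 0.4347]
```

Call:
step_arm(
  plan=[
    [[30,-26,-3,0,0,0.03,1],[58,-51,-5,0,0,0.06,1],[87,-76,-8,0,0,0.09,1],[116,-102,-10,0,0,0.12,1],[145,-128,-10,0,0,0.15,1],[174,-153,-10,0,0,0.18,1],[203,-178,-10,0,0,0.21,1],[232,-204,-10,0,0,0.24,1],[261,-230,-10,0,0,0.26,1],[284,-250,-10,0,0,0.28,1]],
  ],
)

```text
time: 1.08
position: [0.3822, -0.2728, 0.4148]
ee_rot: [-3.141, -0.027, -0.0]
ft_force: [0.0, -1.3, 0.2]
opening: 0.0856
gripper_force: 0.0
```

```bash
python3 -c "
from h import *
go([.577,.042,.18],mk(-12.7))"
```

```text
shift mm [200.1, -311.4, 80.2] rv [-0.0, -0.0002, 0.2388] tcp [0.577, 0.042, 0.3347]
```

```bash
python3 -c "
from h import *
import pickle
s=snap('wrist','w1.png'); pickle.dump(s,open('w1.pkl','wb')); print(s['xyz'])
for p in ([.435,-.2546,.09],[.351,-.225,.025]): print(proj(s,p))"
```

```text
[ 0.46142741 -0.27138434  0.38302725]
[299.21534064 131.39354382]
[278.11373652 196.18899425]
```

View pics/w1.png

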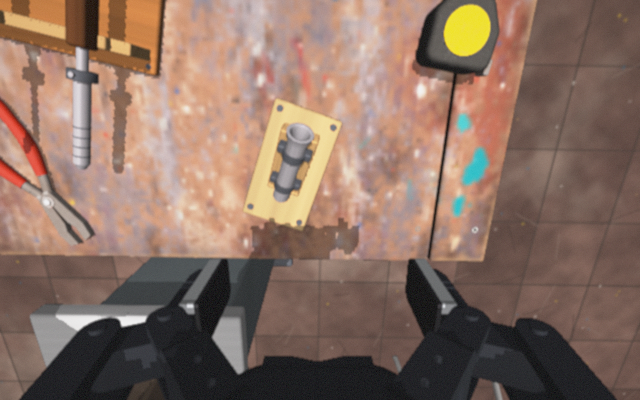

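Call:
step_arm(
  plan=[
    [[21,-32,5,0,0,0.03,1],[42,-64,10,0,0,0.06,1],[63,-96,15,0,0,0.09,1],[84,-128,25,0,0,0.12,1],[105,-160,35,0,0,0.15,1],[126,-194,45,0,0,0.18,1],[147,-227,55,0,0,0.21,1],[168,-260,65,0,0,0.239,1],[186,-290,73,0,0,0.239,1],[200,-311,80,0,0,0.239,1]],
  ],
)

```text
time: 1.97
position: [0.5769, 0.042, 0.3339]
ee_rot: [-3.123, 0.345, 0.0]
ft_force: [0.1, -0.8, -0.1]
opening: 0.0856
gripper_force: 0.0
```

```bash
python3 -c "
from h import *
import pickle
s=snap('wrist','w2.png'); pickle.dump(s,open('w2.pkl','wb')); print(s['xyz'])
go([.577,.042,.061],mk(-12.7))
for p in ([.6247,.0304,.072],[.528,.0516,.072],[.6025,-.0679,.072]): print(proj(s,p))"
```

```text
[0.65417751 0.02478525 0.30202256]
shift mm [-0.7, 2.4, 117.1] rv [-0.0007, 0.0006, 0.003] tcp [0.577, 0.042, 0.2157]
[318.92014207 144.2128245 ]
[319.15536679 262.26801091]
[454.00440885 144.61256806]
```

View pics/w2.png

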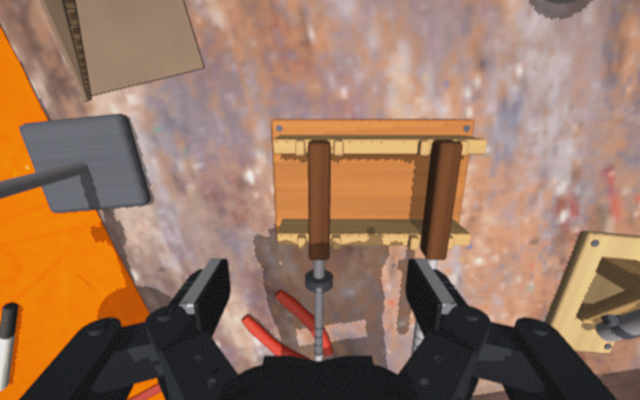

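The wrist views show the tube's mouth at about (300,130) in the first. In the second, the slim handle is aligned with the tool: back end (319,142), front end (319,258), collar (319,280).

```bash
python3 -c "
from h import *
import pickle
s=pickle.load(open('w2.pkl','rb'))
a=plane(s,(319,141.5),.072);b=plane(s,(318.5,258.5),.072);print(a,b,np.linalg.norm(a-b),(a+b)/2, np.degrees(np.arctan2(*(a-b)[1::-1])))
c=(a+b)/2
print('collar',plane(s,(319.5,272),.074))
go([c[0],c[1],.061],mk(-12.7))
st=r.state();print(st['joint_pos'].round(3))
# tube in w1
w=pickle.load(open('w1.pkl','rb'));im=w['frame'][85:240,230:360]
cv2.imwrite('pics/w1c.png',cv2.cvtColor(cv2.resize(im,None,fx=4,fy=4,interpolation=cv2.INTER_CUBIC),cv2.COLOR_RGB2BGR)[:600])
"
```

```text
[0.62664046 0.02990965 0.072     ] [0.53160355 0.05136857 0.072     ] 0.09742946175478708 [0.579122   0.04063911 0.072     ] -12.723761177791076
collar [0.51997614 0.05308419 0.074     ]
shift mm [1.7, 3.2, 117.1] rv [-0.0007, 0.0006, 0.003] tcp [0.5791, 0.0406, 0.2157]
[-3.800e-02  5.090e-01  1.750e+00  1.000e-03  8.830e-01  1.751e+00]
```

View pics/w1c.png

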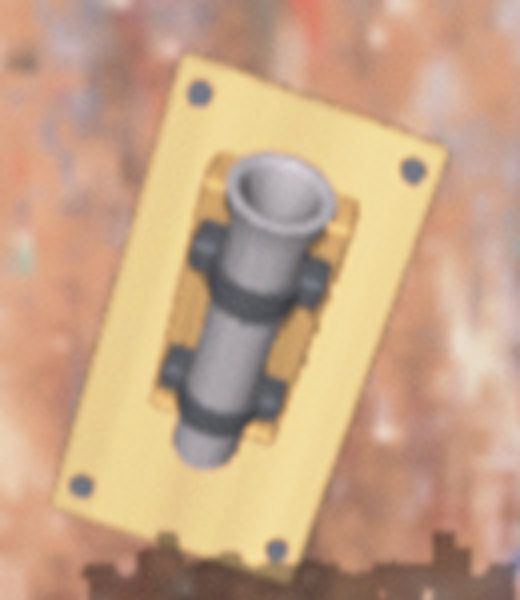

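The crop shows the tube's rim ellipse centred at (283,193), with base screws at (200,93), (414,170), (277,550) and (81,486). I'll flip the tool half a turn before grasping. That keeps joint 6 in range at the magnifier and puts the camera on the tip side.

```bash
python3 -c "
from h import *
import pickle
w=pickle.load(open('w1.pkl','rb'))
W=lambda u,v:((u+.5)/4-.5+230,(v+.5)/4-.5+85)
m=plane(w,W(283,193),.09);print('mouth',m)
az=lambda d:np.degrees(np.arctan2(d[1],d[0]))
P=[plane(w,W(*c),.012) for c in [(200,93),(414,170),(277,550),(81,486)]]
print([p.round(4).tolist() for p in P]);print(az(P[0]-P[3]),az(P[1]-P[2]),az(P[1]-P[0])+90)
for z in (.025,.033,.04):
  l=plane(w,W(208,448),z);print(z,l,az(m-l))
t=snap('top');s=snap('side')
print('tri',tri(w,W(283,193),s,S(322,437)),tri(w,W(283,193),t,T(632,166)))
print(proj(s,m),S(322,437),proj(t,m),T(632,166))
"
```

```text
mouth [ 0.43365698 -0.2556886   0.09      ]
[[0.4543, -0.2274, 0.012], [0.4336, -0.2902, 0.012], [0.3121, -0.2496, 0.012], [0.333, -0.1868, 0.012]]
-18.505002791907906 -18.475354900373897 -18.201428371747653
0.025 [ 0.35051858 -0.22928879  0.025     ] -17.616748727305232
0.033 [ 0.3529968 -0.2302294  0.033    ] -17.517531890906326
0.04 [ 0.35516524 -0.23105244  0.04      ] -17.42548082299727
tri (array([ 0.43291025, -0.25559347,  0.09021024]), [np.float64(0.0007700673534799251), np.float64(0.0007700673534799206)]) (array([ 0.43555973, -0.25503072,  0.09578473]), [np.float64(0.0016629664167377768), np.float64(0.0016629664167379255)])
[268.74026183 267.47545354] (268.25, 267.4166666666667) [385.4717255  218.09445254] (384.9166666666667, 217.25)
```

Call:
step_arm(
  plan=[
    [[0,0,0,0,0,-0.11,1],[0,0,0,0,0,-0.22,1],[0,0,0,0,0,-0.33,1],[0,0,0,0,0,-0.44,1],[0,0,0,0,0,-0.55,1],[0,0,0,0,0,-0.66,1],[0,0,0,0,0,-0.77,1],[0,0,0,0,0,-0.88,1],[0,0,0,0,0,-0.99,1],[0,0,0,0,0,-1.1,1]],
  ],
)

```text
time: 2.95
position: [0.5755, 0.0381, 0.3352]
ee_rot: [2.84, 1.342, 0.0]
ft_force: [-0.5, 0.1, 0.4]
opening: 0.0856
gripper_force: 0.0
```

Call:
step_arm(
  plan=[
    [[0,0,0,0,0,-0.11,1],[0,0,0,0,0,-0.22,1],[0,0,0,0,0,-0.33,1],[0,0,0,0,0,-0.44,1],[0,0,0,0,0,-0.55,1],[0,0,0,0,0,-0.66,1],[0,0,0,0,0,-0.77,1],[0,0,0,0,0,-0.88,1],[0,0,0,0,0,-0.99,1],[0,0,0,0,0,-1.1,1]],
  ],
)

```text
time: 3.78
position: [0.5755, 0.0381, 0.3351]
ee_rot: [1.72, 2.629, -0.0]
ft_force: [-0.8, 0.1, 1.0]
opening: 0.085
gripper_force: 0.0
```

Call:
step_arm(
  plan=[
    [[0,0,0,0,0,-0.11,1],[0,0,0,0,0,-0.22,1],[0,0,0,0,0,-0.33,1],[0,0,0,0,0,-0.44,1],[0,0,0,0,0,-0.55,1],[0,0,0,0,0,-0.66,1],[0,0,0,0,0,-0.77,1],[0,0,0,0,0,-0.86,1],[0,0,0,0,0,-0.94,1]],
  ],
)

```text
time: 4.53
position: [0.5755, 0.0381, 0.3352]
ee_rot: [0.344, 3.122, -0.0]
ft_force: [-0.3, 0.3, 0.4]
opening: 0.0857
gripper_force: 0.0
```

```bash
sed -i 's/np.diag(\[1.,-1,-1\])/np.diag([-1.,1,-1])/' h.py; python3 -c "
from h import *
go([.5791,.0406,.061],mk(-12.7)); print(r.state()['joint_pos'].round(3))"
```

```text
shift mm [-2.9, 3.2, 119.5] rv [-0.0002, 0.0003, 0.0024] tcp [0.5791, 0.0406, 0.2157]
[-0.048  0.502  1.755 -0.     0.883 -1.4  ]
```

Call:
step_arm(
  plan=[
    [[-3,3,25,0,0,0,1],[-3,3,50,0,0,0,1],[-3,3,75,0,0,0,1],[-3,3,95,0,0,0,1],[-3,3,110,0,0,0,1],[-3,3,119,0,0,0,1],[-3,3,119,0,0,0,1],[-3,3,119,0,0,0,1]],
  ],
)

```text
time: 5.2
position: [0.5796, 0.041, 0.2161]
ee_rot: [0.35, 3.122, -0.0]
ft_force: [-0.2, 0.0, 0.5]
opening: 0.0854
gripper_force: 0.0
```

```bash
python3 -c "
from h import *
go([.5791,.0406,.061],mk(-12.7)); s=snap('wrist','w3.png')"
```

```text
shift mm [0.4, -0.5, 0.4] rv [-0.0001, 0.0, -0.0019] tcp [0.5791, 0.0406, 0.2157]
```

View pics/w3.png

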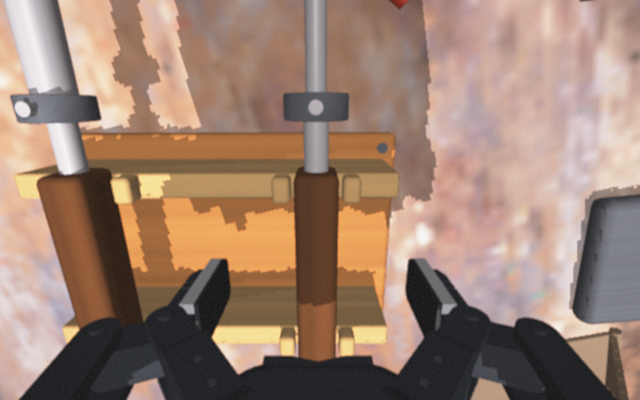

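The slim gauge is centred between the pads: the handle runs along column 316 and the collar is at (316,107). I'll close on it.

Call:
step_arm(
  plan=[
    [[0,0,0,0,0,0,0.6],[0,0,0,0,0,0,0.4],[0,0,0,0,0,0,0.2],[0,0,0,0,0,0,0.1],[0,0,0,0,0,0,0.1],[0,0,0,0,0,0,0.1],[0,0,0,0,0,0,0.1],[0,0,0,0,0,0,0.1],[0,0,0,0,0,0,0.1],[0,0,0,0,0,0,0.1]],
  ],
  force=80,
)

```text
time: 6.08
position: [0.5796, 0.0416, 0.2161]
ee_rot: [0.349, 3.122, -0.0]
ft_force: [-0.8, 0.5, 5.6]
opening: 0.0168
gripper_force: 78.3
```

Call:
step_arm(
  plan=[
    [[0,0,0,0,0,0,0.0],[0,0,0,0,0,0,0.0],[0,0,-5,0,0,0,0.0],[0,0,-15,0,0,0,0],[0,0,-35,0,0,0,0],[0,0,-60,0,0,0,0],[0,0,-90,0,0,0,0],[0,0,-120,0,0,0,0],[0,0,-140,0,0,0,0],[0,0,-140,0,0,0,0]],
  ],
  force=80,
)

```text
time: 6.92
position: [0.5798, 0.0417, 0.3607]
ee_rot: [0.348, 3.115, 0.001]
ft_force: [0.7, -0.3, -1.0]
opening: 0.0168
gripper_force: 78.0
```

```bash
cat >> h.py <<'E'
def held(s,f=None):
    st=r.state(); Rt=R.from_rotvec(st['ee_rot']).as_matrix(); p=st['position']
    h=cv2.cvtColor(s['frame'],cv2.COLOR_RGB2HSV)
    tp=lambda uv:( lambda o,d:(o+d*(r.grip_point_offset-o[2])/d[2]))(Rt.T@(np.array(s['xyz'])-p),Rt.T@ray(s,uv)[1])
    return h,tp,Rt,p
E
python3 -c "
from h import *
s=snap('wrist','w4.png');h,tp,Rt,p=held(s)
print('cam in tool',tp((316,107)))
for x in (90,78,0,-10,60,-30): 
  q=p+Rt@np.array([x/1000,0,r.grip_point_offset]);print(x,proj(s,q).round(1))
for v in range(0,190,8):
  row=h[v,270:370]; m=np.where(row[:,1]<50)[0]
  print(v,(m.min()+270,m.max()+270,len(m)) if len(m) else None, h[v,316])
"
```

```text
cam in tool [ 0.07657056 -0.00032547  0.1547    ]
90 [316.8  69.7]
78 [316.8 103.2]
0 [316.8 277.8]
-10 [316.8 296. ]
60 [316.8 149.5]
-30 [316.8 330.1]
0 (np.int64(290), np.int64(355), 30) [160   9 164]
8 (np.int64(290), np.int64(328), 28) [156   8 163]
16 (np.int64(307), np.int64(328), 22) [159  11 164]
24 (np.int64(307), np.int64(328), 22) [160   9 162]
32 (np.int64(274), np.int64(366), 26) [162   8 161]
40 (np.int64(272), np.int64(328), 39) [150   6 160]
48 (np.int64(273), np.int64(327), 34) [160  10 159]
56 (np.int64(307), np.int64(327), 21) [165   6 158]
64 (np.int64(307), np.int64(327), 21) [160  10 161]
72 (np.int64(307), np.int64(368), 27) [150   6 157]
80 (np.int64(308), np.int64(369), 30) [163  11 158]
88 (np.int64(307), np.int64(369), 27) [165   6 158]
96 (np.int64(285), np.int64(369), 68) [108  15  83]
104 (np.int64(285), np.int64(358), 72) [165   6 163]
112 (np.int64(285), np.int64(358), 72) [170   9 162]
120 (np.int64(294), np.int64(340), 47) [111  22  80]
128 (np.int64(306), np.int64(329), 24) [150   5 150]
136 (np.int64(306), np.int64(329), 24) [170  10 152]
144 (np.int64(306), np.int64(329), 24) [145  10 150]
152 (np.int64(306), np.int64(328), 23) [162   9 149]
160 (np.int64(306), np.int64(328), 23) [168   8 150]
168 (np.int64(305), np.int64(330), 26) [156   9 147]
176 None [ 12 138  63]
184 (np.int64(369), np.int64(369), 1) [ 10 141  83]
```

The gauge sits square in the hand, with the rod centred within 0.5 px. Now the pre-insertion pose.

```bash
cat >> h.py <<'E'
M=np.array([.4333,-.2555,.09]); AZ=-18.3
def U(az=AZ,el=35): return R.from_euler('z',az,degrees=True).apply(R.from_euler('y',-el,degrees=True).apply([1,0,0]))
def rows(grip,Rt,n):
    st=r.state();p0=st['position'];R0=R.from_rotvec(st['ee_rot']).as_matrix()
    g0=p0+R0[:,2]*r.grip_point_offset
    rv=R.from_matrix(R0.T@Rt).as_rotvec()
    for k in range(1,n+1):
        a=k/n; Rk=R0@R.from_rotvec(rv*a).as_matrix(); g=g0+(np.array(grip)-g0)*a
        p=g-Rk[:,2]*r.grip_point_offset
        print([*(R0.T@(p-p0)*1000).round(1).tolist(),*(rv*a).round(3).tolist(),0])
E
python3 -c "
from h import *
rows(M+U()*.205,mk(AZ,35),13)"
```

```text
[0.3, -25.6, -0.1, 0.002, -0.047, 0.007, 0]
[0.6, -51.2, 0.1, 0.005, -0.093, 0.014, 0]
[0.9, -76.8, 0.6, 0.007, -0.14, 0.022, 0]
[1.1, -102.3, 1.5, 0.009, -0.186, 0.029, 0]
[1.2, -127.7, 2.7, 0.012, -0.233, 0.036, 0]
[1.3, -153.1, 4.3, 0.014, -0.28, 0.043, 0]
[1.3, -178.5, 6.1, 0.016, -0.326, 0.05, 0]
[1.1, -203.8, 8.3, 0.019, -0.373, 0.057, 0]
[0.8, -229.1, 10.8, 0.021, -0.42, 0.065, 0]
[0.4, -254.3, 13.6, 0.023, -0.466, 0.072, 0]
[-0.1, -279.5, 16.7, 0.026, -0.513, 0.079, 0]
[-0.9, -304.6, 20.1, 0.028, -0.559, 0.086, 0]
[-1.8, -329.8, 23.8, 0.03, -0.606, 0.093, 0]
```

Call:
step_arm(
  plan=[
    [[0,-26,0,0.002,-0.047,0.007,0],[0.5,-51,0,0.005,-0.093,0.014,0],[1,-77,0.5,0.007,-0.14,0.022,0],[1,-102,1.5,0.009,-0.186,0.029,0],[1,-128,3,0.012,-0.233,0.036,0],[1,-153,4,0.014,-0.28,0.043,0],[1,-178,6,0.016,-0.326,0.05,0],[1,-204,8,0.019,-0.373,0.057,0],[1,-229,11,0.021,-0.42,0.065,0],[0,-254,14,0.023,-0.466,0.072,0]],
  ],
)

```text
time: 7.8
position: [0.5226, -0.2072, 0.3406]
ee_rot: [0.396, 2.65, -0.103]
ft_force: [0.9, 0.6, -0.7]
opening: 0.0171
gripper_force: 78.0
```

```bash
python3 -c "
from h import *
rows(M+U()*.205,mk(AZ,35),4)"
```

```text
[-1.0, -18.6, 2.1, 0.001, -0.036, 0.005, 0]
[-2.0, -37.1, 4.4, 0.003, -0.072, 0.011, 0]
[-3.0, -55.6, 6.9, 0.004, -0.108, 0.016, 0]
[-4.1, -74.1, 9.7, 0.005, -0.144, 0.021, 0]
```

Call:
step_arm(
  plan=[
    [[-1,-18,2,0.001,-0.036,0.005,0],[-2,-37,4,0.003,-0.072,0.011,0],[-3,-55,7,0.004,-0.108,0.016,0],[-4,-74,9.5,0.005,-0.144,0.021,0],[-4,-74,9.5,0.005,-0.144,0.021,0],[-4,-74,9.5,0.005,-0.144,0.021,0],[-4,-74,9.5,0.005,-0.144,0.021,0]],
  ],
)

```text
time: 8.38
position: [0.5091, -0.2787, 0.3348]
ee_rot: [0.403, 2.506, -0.124]
ft_force: [-0.8, -0.1, -1.3]
opening: 0.0166
gripper_force: 78.1
```

```bash
python3 -c "
from h import *
import pickle
rows(M+U()*.205,mk(AZ,35),1); print(r.state()['joint_pos'].round(3),r.state()['ft_force'])
S3={n:snap(n,n+'5.png') for n in ('wrist','top','side')}; pickle.dump(S3,open('s5.pkl','wb'))
st=r.state();Rt=R.from_rotvec(st['ee_rot']).as_matrix();g=st['position']+Rt[:,2]*r.grip_point_offset
tip=g+Rt[:,0]*.17;col=g+Rt[:,0]*.085;print('tip pred',tip)
for n,s in S3.items(): print(n,'tip',proj(s,tip).round(1),'collar',proj(s,col).round(1),'mouth',proj(s,M).round(1))
def crop(n,c,w,k):
  i=cv2.imread(f'pics/{n}5.png');x,y=int(c[0])-w//2,int(c[1])-w//2;x=max(x,0);y=max(y,0);o=cv2.resize(i[y:y+w,x:x+w],None,fx=k,fy=k,interpolation=cv2.INTER_CUBIC);print(n,x,y,o.shape);return o
a=crop('top',proj(S3['top'],tip),40,7);b=crop('side',proj(S3['side'],tip),40,7)
w=cv2.imread('pics/wrist5.png')[0:200,200:440]
w=cv2.resize(w,None,fx=2.2,fy=2.2);c=np.zeros((560,808,3),np.uint8)
c[:280,:280]=a;c[280:560,:280]=b;c[:440,280:808]=w;cv2.imwrite('pics/c5.png',c[:,:800])
"
```

```text
[0.3, -1.7, 0.3, 0.002, -0.003, 0.0, 0]
[-0.641  0.471  1.872  0.715  0.281 -2.533] [-0.77822831 -0.07113626 -1.25812579]
tip pred [ 0.4612352  -0.26236969  0.1111603 ]
wrist tip [ 318.  -220.2] collar [318.1  89.4] mouth [ 309.4 -405.9]
top tip [384.5 209.8] collar [383.5 189. ] mouth [385.5 218.2]
side tip [277.5 263.5] collar [299.3 255.5] mouth [268.6 267.4]
top 364 189 (280, 280, 3)
side 257 243 (280, 280, 3)
```

View pics/c5.png

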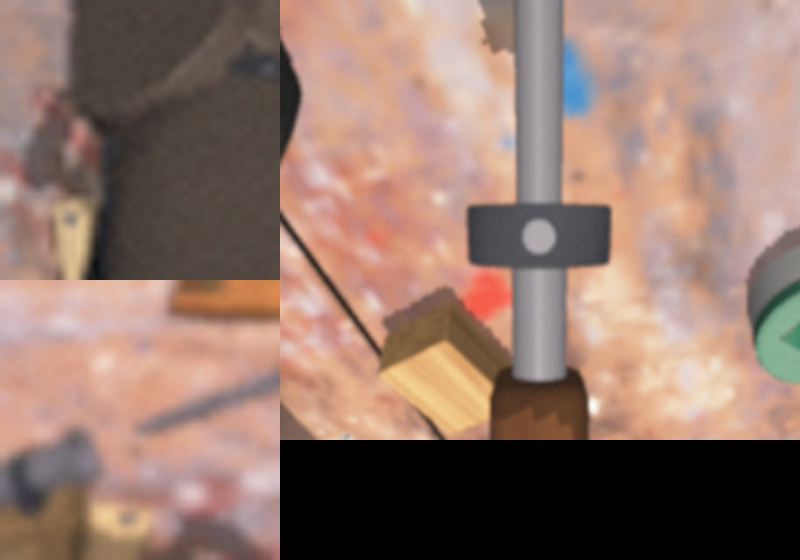

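That picture shows the tip at about (277,264) in the side view, 1 px from prediction. Joints 5 and 6 are close to their limits, so I'll check wrist feasibility for the insertion numerically.

```bash
cat > kin.py <<'E'
from h import *
from scipy.optimize import least_squares
# (q, p, rotvec) settled samples
D=[([-1.37859,.49142,1.55932,0,1.09169,-.10557],[.18340,-.59746,.40426],[-3.10600681,-.465898,0]),
([-.048,.502,1.755,0,.883,-1.4],[.5755,.0381,.3352],[.344,3.122,0])]
st=r.state(); D.append((st['joint_pos'].tolist(),st['position'].tolist(),st['ee_rot'].tolist()))
def Rw(q,c,s4=1,s6=1):
    return R.from_euler('z',q[0])*R.from_euler('y',q[1]+q[2])*R.from_euler('z',s4*q[3])*R.from_euler('y',q[4])*R.from_euler('z',s6*q[5]+c)
E
python3 - <<'E'
from kin import *
for s4 in (1,-1):
  for s6 in (1,-1):
    for c in (0,np.pi/2,np.pi,-np.pi/2):
      e=[(R.from_rotvec(d[2]).inv()*Rw(d[0],c,s4,s6)).magnitude() for d in D]
      if max(e)<.3: print(s4,s6,c,e)
best=None
E
```

```text
1 1 1.5707963267948966 [3.633124879000497e-05, 0.001131673621324033, 5.946256578139979e-16]
```

```bash
cat >> kin.py <<'E'
C=np.pi/2
def rowsA(q,Rm,a3=False):
    z=R.from_euler('z',q[0]).as_matrix(); s2,c2=np.sin(q[1]),np.cos(q[1]); s,c=np.sin(q[1]+q[2]),np.cos(q[1]+q[2])
    cols=[z[:,0],z[:,0]*s2+z[:,2]*c2,z[:,0]*s+z[:,2]*c,z[:,1],z[:,2],Rm[:,2]]
    return np.array(cols).T
E
python3 - <<'E'
from kin import *
A=np.vstack([rowsA(d[0],R.from_rotvec(d[2]).as_matrix()) for d in D]);b=np.hstack([d[1] for d in D])
x,res,rk,sv=np.linalg.lstsq(A,b,rcond=None);print('a1 L1 L2 lat d1 d6',x.round(4),rk,sv.round(4),np.abs(A@x-b).max())
A2=A[:,1:];x,res,rk,sv=np.linalg.lstsq(A2,b,rcond=None);print('a1=0',x.round(4),sv.round(4),np.abs(A2@x-b).max())
# orientation study at seat, sweeping forearm pitch
def wrist(Rt,q1,p23):
    m=(R.from_euler('z',q1)*R.from_euler('y',p23)).inv()*R.from_matrix(Rt)
    e=m.as_euler('ZYZ'); o=[]
    q5=e[1]
    q4,q6=e[0],e[2]-C
    w=lambda a:(a+np.pi)%(2*np.pi)-np.pi
    q4=w(q4); q4=q4+2*np.pi if q4<-1.13 else q4
    return np.array([q4,q5,w(q6)]).round(2)
for p in (2.35,2.5,2.6,2.7):
  for roll in (-40,-20,0,20,40):
    Rt=mk(AZ,35)@np.eye(3); Rr=(R.from_rotvec(np.radians(roll)*U())*R.from_matrix(Rt)).as_matrix()
    Rf=Rr@np.diag([-1.,-1,1])
    print(p,roll,'flip',wrist(Rr,-.70,p),'unflip',wrist(Rf,-.70,p))
E
```

```text
a1 L1 L2 lat d1 d6 [-0.0684  0.6952  0.4021  0.0662  0.0557  0.0757] 6 [3.0426 2.3494 1.7339 0.4522 0.1098 0.0117] 0.005217899627995459
a1=0 [0.564  0.3947 0.0665 0.1617 0.07  ] [3.0328 1.7341 1.6093 0.449  0.06  ] 0.005341881855090769
2.35 -40 flip [ 4.69  0.45 -0.32] unflip [4.69 0.45 2.82]
2.35 -20 flip [-0.83  0.16 -1.06] unflip [-0.83  0.16  2.09]
2.35 0 flip [ 0.8   0.3  -2.66] unflip [0.8  0.3  0.48]
2.35 20 flip [ 1.07  0.63 -2.91] unflip [1.07 0.63 0.24]
2.35 40 flip [ 1.16  0.97 -2.97] unflip [1.16 0.97 0.17]
2.5 -40 flip [4.39 0.47 0.01] unflip [ 4.39  0.47 -3.13]
2.5 -20 flip [4.37 0.12 0.03] unflip [ 4.37  0.12 -3.11]
2.5 0 flip [1.28 0.22 3.12] unflip [ 1.28  0.22 -0.02]
2.5 20 flip [1.27 0.57 3.13] unflip [ 1.27  0.57 -0.01]
2.5 40 flip [1.26 0.92 3.14] unflip [ 1.26  0.92 -0.01]
2.6 -40 flip [4.22 0.51 0.2 ] unflip [ 4.22  0.51 -2.94]
2.6 -20 flip [3.84 0.18 0.57] unflip [ 3.84  0.18 -2.57]
2.6 0 flip [1.73 0.22 2.66] unflip [ 1.73  0.22 -0.48]
2.6 20 flip [1.42 0.55 2.95] unflip [ 1.42  0.55 -0.19]
2.6 40 flip [1.34 0.9  3.01] unflip [ 1.34  0.9  -0.13]
2.7 -40 flip [4.08 0.57 0.37] unflip [ 4.08  0.57 -2.77]
2.7 -20 flip [3.6  0.27 0.82] unflip [ 3.6   0.27 -2.33]
2.7 0 flip [2.12 0.25 2.26] unflip [ 2.12  0.25 -0.88]
2.7 20 flip [1.59 0.54 2.76] unflip [ 1.59  0.54 -0.38]
2.7 40 flip [1.42 0.88 2.89] unflip [ 1.42  0.88 -0.25]
```

Inserting with the flipped grasp would run joint 6 out of range, while the unflipped grasp with a 20° roll is comfortable. I'll put the gauge back in its station and regrasp it the other way round.

Run:
```python
from h import *
Rg=R.from_rotvec([.349,3.122,0]).as_matrix()
rows(np.array([.5796,.0416,.3061])+Rg[:,2]*r.grip_point_offset,Rg,14)
```

```text
[2.7, 23.0, -1.5, -0.002, 0.044, -0.007, 0]
[5.5, 46.0, -2.6, -0.004, 0.087, -0.013, 0]
[8.3, 69.1, -3.5, -0.006, 0.131, -0.02, 0]
[11.1, 92.2, -4.1, -0.008, 0.174, -0.026, 0]
[14.0, 115.4, -4.4, -0.01, 0.218, -0.033, 0]
[16.9, 138.6, -4.4, -0.012, 0.261, -0.039, 0]
[19.9, 161.8, -4.2, -0.014, 0.305, -0.046, 0]
[23.0, 185.1, -3.6, -0.016, 0.348, -0.052, 0]
[26.2, 208.5, -2.8, -0.018, 0.392, -0.059, 0]
[29.5, 231.9, -1.7, -0.02, 0.435, -0.066, 0]
[32.9, 255.3, -0.3, -0.022, 0.479, -0.072, 0]
[36.5, 278.8, 1.3, -0.024, 0.522, -0.079, 0]
[40.2, 302.3, 3.1, -0.026, 0.566, -0.085, 0]
[44.0, 325.9, 5.3, -0.028, 0.609, -0.092, 0]
```

Call:
step_arm(
  plan=[
    [[3,23,-1.5,-0.002,0.044,-0.007,0],[5.5,46,-2.5,-0.004,0.087,-0.013,0],[8,69,-3.5,-0.006,0.131,-0.02,0],[11,92,-4,-0.008,0.174,-0.026,0],[14,115,-4.5,-0.01,0.218,-0.033,0],[17,138.5,-4.5,-0.012,0.261,-0.039,0],[20,162,-4,-0.014,0.305,-0.046,0],[23,185,-3.5,-0.016,0.348,-0.052,0],[26,208.5,-3,-0.018,0.392,-0.059,0],[29.5,232,-1.5,-0.02,0.435,-0.066,0]],
  ],
)

```text
time: 9.37
position: [0.5581, -0.0492, 0.3202]
ee_rot: [0.368, 2.947, -0.043]
ft_force: [0.5, 0.2, -0.7]
opening: 0.0171
gripper_force: 78.1
```

Run:
```python
from h import *
Rg=R.from_rotvec([.349,3.122,0]).as_matrix()
rows(np.array([.5796,.0416,.3061])+Rg[:,2]*r.grip_point_offset,Rg,4)
```

```text
[0.9, 23.3, 2.8, -0.002, 0.043, -0.006, 0]
[1.9, 46.6, 5.9, -0.005, 0.087, -0.013, 0]
[2.8, 70.0, 9.3, -0.007, 0.13, -0.019, 0]
[3.8, 93.4, 13.0, -0.009, 0.173, -0.026, 0]
```

Call:
step_arm(
  plan=[
    [[1,23,3,-0.002,0.043,-0.006,0],[2,46.5,6,-0.005,0.087,-0.013,0],[3,70,9,-0.007,0.13,-0.019,0],[4,93.4,13,-0.009,0.173,-0.026,0],[4,93.4,13,-0.009,0.173,-0.026,0],[4,93.4,13,-0.009,0.173,-0.026,0],[4,93.4,13,-0.009,0.173,-0.026,0]],
  ],
)

```text
time: 9.95
position: [0.5793, 0.0399, 0.3059]
ee_rot: [0.349, 3.119, -0.0]
ft_force: [0.0, 0.2, -0.3]
opening: 0.0165
gripper_force: 78.3
```

Run:
```python
from h import *
Rg=R.from_rotvec([.349,3.122,0]).as_matrix();print(r.state()['position'])
rows(np.array([.5796,.0416,.2161])+Rg[:,2]*r.grip_point_offset,Rg,1)
```

```text
[0.57929986 0.03994244 0.30594405]
[0.3, 1.7, 89.8, 0.0, 0.003, 0.0, 0]
```

Call:
step_arm(
  plan=[
    [[0.3,1.5,20,0,0.003,0,0],[0.3,1.5,40,0,0.003,0,0],[0.3,1.5,60,0,0.003,0,0],[0.3,1.5,70,0,0.003,0,0],[0.3,1.5,70,0,0.003,0,0],[0.3,1.5,70,0,0.003,0,0]],
  ],
)

```text
time: 10.45
position: [0.5798, 0.0408, 0.2361]
ee_rot: [-0.351, -3.121, -0.001]
ft_force: [0.1, -0.1, -0.6]
opening: 0.0171
gripper_force: 78.3
```

Run:
```python
from h import *
Rg=R.from_rotvec([.349,3.122,0]).as_matrix();print(r.state()['position'])
rows(np.array([.5796,.0416,.2161])+Rg[:,2]*r.grip_point_offset,Rg,1)
```

```text
[0.57979706 0.04082206 0.23613161]
[0.3, 0.7, 20.0, 0.0, -0.001, -0.001, 0]
```

Call:
step_arm(
  plan=[
    [[0,0.7,5,0,0,0,0],[0,0.7,10,0,0,0,0],[0,0.7,15,0,0,0,0],[0,0.7,18,0,0,0,0],[0,0.7,19.5,0,0,0,0],[0,0.7,19.5,0,0,0,0],[0,0.7,19.5,0,0,0,0]],
  ],
)

```text
time: 11.03
position: [0.5799, 0.0421, 0.2164]
ee_rot: [-0.35, -3.121, -0.001]
ft_force: [-0.3, 0.1, -0.9]
opening: 0.0168
gripper_force: 78.4
```

Call:
step_arm(
  plan=[
    [[0,0,0,0,0,0,0.5],[0,0,0,0,0,0,1],[0,0,0,0,0,0,1],[0,0,0,0,0,0,1],[0,0,0,0,0,0,1],[0,0,0,0,0,0,1],[0,0,-20,0,0,0,1],[0,0,-45,0,0,0,1],[0,0,-80,0,0,0,1],[0,0,-110,0,0,0,1]],
  ],
)

```text
time: 11.87
position: [0.5798, 0.042, 0.3278]
ee_rot: [-0.35, -3.121, -0.001]
ft_force: [0.6, 0.1, -0.2]
opening: 0.0854
gripper_force: 0.0
```

Call:
step_arm(
  plan=[
    [[0,0,0,0,0,0.11,1],[0,0,0,0,0,0.22,1],[0,0,0,0,0,0.33,1],[0,0,0,0,0,0.44,1],[0,0,0,0,0,0.55,1],[0,0,0,0,0,0.66,1],[0,0,0,0,0,0.77,1],[0,0,0,0,0,0.88,1],[0,0,0,0,0,0.99,1],[0,0,0,0,0,1.1,1]],
  ],
)

```text
time: 12.7
position: [0.5798, 0.042, 0.3264]
ee_rot: [-1.936, -2.472, -0.0]
ft_force: [0.0, -0.5, 0.2]
opening: 0.0857
gripper_force: 0.0
```

Call:
step_arm(
  plan=[
    [[0,0,0,0,0,0.11,1],[0,0,0,0,0,0.22,1],[0,0,0,0,0,0.33,1],[0,0,0,0,0,0.44,1],[0,0,0,0,0,0.55,1],[0,0,0,0,0,0.66,1],[0,0,0,0,0,0.77,1],[0,0,0,0,0,0.88,1],[0,0,0,0,0,0.99,1],[0,0,0,0,0,1.1,1]],
  ],
)

```text
time: 13.53
position: [0.5799, 0.042, 0.3264]
ee_rot: [-2.943, -1.096, 0.001]
ft_force: [0.0, -0.4, 1.2]
opening: 0.0855
gripper_force: 0.0
```

Call:
step_arm(
  plan=[
    [[0,0,0,0,0,0.11,1],[0,0,0,0,0,0.22,1],[0,0,0,0,0,0.33,1],[0,0,0,0,0,0.44,1],[0,0,0,0,0,0.55,1],[0,0,0,0,0,0.66,1],[0,0,0,0,0,0.77,1],[0,0,0,0,0,0.86,1],[0,0,0,0,0,0.94,1],[0,0,0,0,0,0.94,1]],
  ],
)

```text
time: 14.37
position: [0.5799, 0.042, 0.3263]
ee_rot: [-3.121, 0.353, 0.001]
ft_force: [0.1, 0.6, 0.8]
opening: 0.0855
gripper_force: 0.0
```

```bash
sed -i 's/np.diag(\[-1.,1,-1\])/np.diag([1.,-1,-1])/' h.py
python3 - <<'E'
from h import *
import pickle
s=snap('wrist','w6.png');h=cv2.cvtColor(s['frame'],cv2.COLOR_RGB2HSV)
st=r.state();print(st['position'],st['joint_pos'].round(3))
# handle: dark brown mask near middle
m=((h[...,0]<15)&(h[...,1]>100)&(h[...,2]<125)).astype(np.uint8)*255
m=cv2.morphologyEx(m,cv2.MORPH_OPEN,np.ones((7,7)))
cs,_=cv2.findContours(m,cv2.RETR_EXTERNAL,cv2.CHAIN_APPROX_NONE)
for c in cs:
    if cv2.contourArea(c)>600: print(cv2.boundingRect(c),cv2.contourArea(c))
Rt=R.from_rotvec(st['ee_rot']).as_matrix()
for x,z in((.05,.072),(-.05,.072)):
    q=np.array([.5796,.042,z])+mk(-12.7)[:,0]*x;print(proj(s,q))
go([.5798,.0418,.061],mk(-12.75))
E
```

```text
[0.57987257 0.04197093 0.32637635] [-4.100e-02  5.190e-01  1.752e+00  1.000e-03  8.710e-01  1.749e+00]
(439, 146, 27, 120) 1124.5
(308, 146, 21, 121) 1401.5
[317.71134894 144.54058363]
[318.04727556 267.08435098]
shift mm [0.1, 0.3, 110.7] rv [-0.0006, 0.0009, 0.0022] tcp [0.5798, 0.0418, 0.2157]
```

Call:
step_arm(
  plan=[
    [[0,0,25,0,0,0.002,1],[0,0,50,0,0,0.002,1],[0,0,75,0,0,0.002,1],[0,0,95,0,0,0.002,1],[0,0,106,0,0,0.002,1],[0,0,110.5,0,0,0.002,1],[0,0,110.5,0,0,0.002,1],[0,0,110.5,0,0,0.002,1]],
  ],
)

```text
time: 15.08
position: [0.5801, 0.0421, 0.2166]
ee_rot: [-3.121, 0.349, -0.0]
ft_force: [0.4, -0.2, -0.2]
opening: 0.085
gripper_force: 0.0
```

Call:
step_arm(
  plan=[
    [[0,0,0,0,0,0,0.6],[0,0,0,0,0,0,0.4],[0,0,0,0,0,0,0.2],[0,0,0,0,0,0,0],[0,0,0,0,0,0,0],[0,0,0,0,0,0,0],[0,0,0,0,0,0,0],[0,0,0,0,0,0,0],[0,0,0,0,0,0,0],[0,0,0,0,0,0,0]],
  ],
  force=80,
)

```text
time: 15.92
position: [0.5799, 0.0421, 0.2163]
ee_rot: [-3.121, 0.351, 0.0]
ft_force: [-0.2, 0.5, 6.1]
opening: 0.0169
gripper_force: 78.4
```

Call:
step_arm(
  plan=[
    [[0,0,0,0,0,0,0],[0,0,-5,0,0,0,0],[0,0,-15,0,0,0,0],[0,0,-35,0,0,0,0],[0,0,-60,0,0,0,0],[0,0,-90,0,0,0,0],[0,0,-120,0,0,0,0],[0,0,-150,0,0,0,0],[0,0,-160,0,0,0,0],[0,0,-160,0,0,0,0]],
  ],
  force=80,
)

```text
time: 16.75
position: [0.5798, 0.042, 0.3789]
ee_rot: [-3.121, 0.35, -0.007]
ft_force: [-0.9, -0.1, -1.6]
opening: 0.0169
gripper_force: 78.0
```

```bash
cat >> h.py <<'E'
def Rins(roll=20): return (R.from_rotvec(np.radians(roll)*U())*R.from_matrix(mk(AZ,35))).as_matrix()
E
python3 -c "
from h import *
rows(M+U()*.205,Rins(),14)"
```

```text
[-0.4, 27.6, 1.4, 0.022, 0.044, -0.001, 0]
[-0.8, 55.2, 3.1, 0.044, 0.088, -0.002, 0]
[-1.1, 82.8, 5.2, 0.066, 0.132, -0.003, 0]
[-1.4, 110.4, 7.7, 0.088, 0.176, -0.004, 0]
[-1.7, 137.9, 10.5, 0.11, 0.22, -0.005, 0]
[-1.8, 165.4, 13.7, 0.132, 0.264, -0.006, 0]
[-1.8, 192.9, 17.3, 0.154, 0.308, -0.007, 0]
[-1.8, 220.3, 21.2, 0.175, 0.352, -0.008, 0]
[-1.6, 247.7, 25.5, 0.197, 0.396, -0.009, 0]
[-1.2, 275.0, 30.1, 0.219, 0.44, -0.01, 0]
[-0.7, 302.2, 35.0, 0.241, 0.484, -0.011, 0]
[0.0, 329.4, 40.3, 0.263, 0.528, -0.012, 0]
[0.9, 356.4, 45.8, 0.285, 0.572, -0.014, 0]
[2.0, 383.4, 51.7, 0.307, 0.616, -0.015, 0]
```

Call:
step_arm(
  plan=[
    [[0,27.5,1.5,0.022,0.044,-0.001,0],[-1,55,3,0.044,0.088,-0.002,0],[-1,83,5,0.066,0.132,-0.003,0],[-1.5,110.5,7.5,0.088,0.176,-0.004,0],[-1.5,138,10.5,0.11,0.22,-0.005,0],[-2,165.5,13.5,0.132,0.264,-0.006,0],[-2,193,17,0.154,0.308,-0.007,0],[-2,220,21,0.175,0.352,-0.008,0],[-1.5,247.5,25.5,0.197,0.396,-0.009,0],[-1,275,30,0.219,0.44,-0.01,0]],
  ],
)

```text
time: 17.58
position: [0.5171, -0.2271, 0.3439]
ee_rot: [-2.878, 0.31, -0.681]
ft_force: [0.4, 0.4, -0.3]
opening: 0.0169
gripper_force: 78.0
```

```bash
python3 -c "
from h import *
rows(M+U()*.205,Rins(),4)"
```

```text
[-0.0, 27.1, -2.1, 0.022, 0.045, -0.002, 0]
[0.0, 54.2, -3.8, 0.045, 0.09, -0.003, 0]
[0.1, 81.2, -5.1, 0.067, 0.135, -0.005, 0]
[0.2, 108.3, -6.0, 0.089, 0.18, -0.006, 0]
```

Call:
step_arm(
  plan=[
    [[0,27,-2,0.022,0.045,-0.002,0],[0,54,-4,0.045,0.09,-0.003,0],[0,81,-5,0.067,0.135,-0.005,0],[0,108.3,-6,0.089,0.18,-0.006,0],[0,108.3,-6,0.089,0.18,-0.006,0],[0,108.3,-6,0.089,0.18,-0.006,0],[0,108.3,-6,0.089,0.18,-0.006,0]],
  ],
)

```text
time: 18.17
position: [0.4975, -0.3307, 0.3272]
ee_rot: [-2.74, 0.287, -0.928]
ft_force: [0.6, 0.9, -1.3]
opening: 0.017
gripper_force: 78.2
```

```bash
python3 -c "
from h import *
rows(M+U()*.205,Rins(),1)
st=r.state();print(st['joint_pos'].round(3))
Rt=R.from_rotvec(st['ee_rot']).as_matrix();g=st['position']+Rt[:,2]*r.grip_point_offset
S3={n:snap(n,n+'7.png') for n in ('side','top')}
for d in (.17,.1,.085): 
  p=g-Rt[:,0]*d;print(d,p.round(4),[proj(s,p).round(1) for s in S3.values()])
print('mouth',[proj(s,M).round(1) for s in S3.values()])
s=S3['side']['frame']; hv=cv2.cvtColor(s,cv2.COLOR_RGB2HSV)
# rod columns: dark/low-sat centroid per column in the strip round the rod
for u in range(264,304,2):
  c=proj(S3['side'],g-Rt[:,0]*.17);d=proj(S3['side'],g-Rt[:,0]*.09); v=c[1]+(d[1]-c[1])*(u-c[0])/(d[0]-c[0]); v0=int(v)-7
  col=hv[v0:v0+15,u]; print(u,round(v,1),v0,col[:,1].tolist())
"
```

```text
[-0.3, 1.7, -0.2, 0.0, 0.003, -0.001, 0]
[-0.772  0.522  1.812  1.027  0.686  0.222]
0.17 [ 0.4603 -0.2627  0.1108] [array([277.2, 263.7]), array([384.7, 210. ])]
0.1 [ 0.5149 -0.2807  0.1507] [array([295.1, 257.2]), array([383.9, 192.9])]
0.085 [ 0.5266 -0.2846  0.1593] [array([299.1, 255.8]), array([383.7, 189.2])]
mouth [array([268.6, 267.4]), array([385.5, 218.2])]
264 268.5 261 [65, 59, 67, 67, 62, 35, 18, 16, 16, 18, 17, 27, 73, 103, 112]
266 267.7 260 [71, 70, 66, 69, 49, 28, 20, 15, 19, 18, 15, 21, 68, 109, 118]
268 267.0 260 [64, 69, 75, 67, 41, 23, 17, 16, 19, 19, 18, 18, 44, 95, 107]
270 266.3 259 [79, 77, 82, 76, 72, 68, 59, 44, 28, 22, 19, 20, 28, 52, 72]
272 265.6 258 [70, 72, 78, 78, 75, 75, 76, 84, 84, 80, 73, 65, 48, 46, 56]
274 264.8 257 [83, 91, 92, 88, 85, 84, 79, 74, 78, 82, 83, 82, 80, 71, 56]
276 264.1 257 [90, 96, 102, 97, 95, 87, 72, 64, 67, 78, 78, 73, 67, 56, 59]
278 263.4 256 [93, 101, 103, 105, 99, 89, 57, 30, 31, 70, 90, 87, 62, 45, 40]
280 262.7 255 [84, 91, 96, 101, 97, 93, 75, 34, 28, 59, 87, 93, 86, 67, 49]
282 262.0 254 [89, 84, 84, 92, 90, 87, 73, 41, 27, 42, 78, 89, 88, 80, 73]
284 261.2 254 [89, 84, 76, 71, 72, 66, 43, 25, 27, 63, 75, 76, 80, 71, 57]
286 260.5 253 [97, 90, 81, 69, 69, 65, 49, 28, 28, 57, 73, 68, 66, 65, 59]
288 259.8 252 [91, 93, 87, 83, 79, 79, 71, 40, 26, 47, 78, 83, 67, 56, 51]
290 259.1 252 [80, 78, 77, 75, 77, 77, 49, 26, 33, 58, 76, 83, 69, 53, 51]
292 258.3 251 [79, 83, 87, 79, 72, 68, 53, 33, 34, 61, 77, 84, 84, 75, 62]
294 257.6 250 [78, 76, 81, 89, 91, 80, 50, 35, 27, 47, 70, 65, 63, 70, 76]
296 256.9 249 [85, 77, 77, 85, 88, 89, 80, 50, 25, 44, 71, 76, 63, 57, 58]
298 256.2 249 [85, 78, 84, 77, 45, 31, 16, 21, 23, 59, 72, 77, 68, 65, 55]
300 255.4 248 [82, 73, 72, 66, 35, 17, 26, 24, 37, 21, 12, 56, 68, 68, 65]
302 254.7 247 [33, 19, 43, 58, 55, 37, 23, 17, 16, 18, 26, 23, 45, 61, 63]
```

The rod and tube axes agree to about 0.3 px in the side view, so I'll apply the small correction and start inserting.

Call:
step_arm(
  plan=[
    [[0,1.7,0,0,0.003,-0.001,0],[-5,1.7,0,0,0.003,-0.001,0],[-15,1.7,0,0,0.003,-0.001,0],[-25,1.7,0,0,0.003,-0.001,0],[-33,1.7,0,0,0.003,-0.001,0],[-38,1.7,0,0,0.003,-0.001,0],[-43,1.7,0,0,0.003,-0.001,0],[-43,1.7,0,0,0.003,-0.001,0]],
  ],
)

```text
time: 18.93
position: [0.4636, -0.3213, 0.3028]
ee_rot: [-2.739, 0.285, -0.936]
ft_force: [-0.2, 0.0, -1.0]
opening: 0.0168
gripper_force: 78.2
```

```bash
python3 -c "
from h import *
rows(M+U()*.162,Rins(),1)
st=r.state();print(st['joint_pos'].round(3),st['ft_force'],st['moment'])"
```

```text
[-0.6, 0.1, 0.6, -0.0, -0.002, 0.001, 0]
[-0.805  0.521  1.912  1.134  0.659  0.056] [-0.2448467  0.0112616 -0.9818802] [-0.03685004  0.30601011 -0.01173081]
```

Call:
step_arm(
  plan=[
    [[-4,0,0.5,0,0,0,0],[-8,0,0.5,0,0,0,0],[-12,0,0.5,0,0,0,0],[-15,0,0.5,0,0,0,0],[-15,0,0.5,0,0,0,0]],
  ],
)

```text
time: 19.35
position: [0.4523, -0.3176, 0.2938]
ee_rot: [-2.739, 0.285, -0.936]
ft_force: [0.4, -0.1, -1.2]
opening: 0.0168
gripper_force: 78.2
```

```bash
python3 -c "
from h import *
rows(M+U()*.147,Rins(),1)
st=r.state();print(st['ft_force'],st['moment'],R.from_rotvec(st['ee_rot']).inv().apply(st['ft_force']))"
```

```text
[-0.7, -0.1, 0.1, 0.0, -0.002, 0.001, 0]
[ 0.35472041 -0.08694502 -1.18923655] [-0.1211691   0.38974278  0.01263396] [-0.38646423  0.37702702  1.12078794]
```

Call:
step_arm(
  plan=[
    [[-5,0,0,0,0,0,0],[-10,0,0,0,0,0,0],[-15,0,0,0,0,0,0],[-20,0,0,0,0,0,0],[-24,0,0,0,0,0,0],[-24,0,0,0,0,0,0]],
  ],
)

```text
time: 19.85
position: [0.4335, -0.3114, 0.2799]
ee_rot: [-2.739, 0.285, -0.936]
ft_force: [-0.2, -0.5, -0.8]
opening: 0.0165
gripper_force: 78.2
```

```bash
python3 -c "
from h import *
rows(M+U()*.123,Rins(),1)
st=r.state();print(st['joint_pos'].round(3),st['ft_force'],st['moment'],R.from_rotvec(st['ee_rot']).inv().apply(st['ft_force']))"
```

```text
[-0.4, -0.1, 0.0, -0.0, -0.002, 0.001, 0]
[-0.834  0.528  2.     1.236  0.64  -0.101] [-0.20400759 -0.4687014  -0.83728837] [-0.0617929   0.36525438 -0.04930934] [-0.51979137  0.7033148   0.44442901]
```

Call:
step_arm(
  plan=[
    [[-5,0,0,0,0,0,0],[-10,0,0,0,0,0,0],[-15,0,0,0,0,0,0],[-20,0,0,0,0,0,0],[-24,0,0,0,0,0,0],[-28,0,0,0,0,0,0],[-32,0,0,0,0,0,0],[-32,0,0,0,0,0,0]],
  ],
)

```text
time: 20.52
position: [0.4087, -0.3033, 0.2615]
ee_rot: [-2.739, 0.285, -0.936]
ft_force: [-0.4, -0.5, -0.5]
opening: 0.0165
gripper_force: 78.2
```

```bash
python3 -c "
from h import *
rows(M+U()*.08,Rins(),1)
st=r.state();print(st['joint_pos'].round(3),st['ft_force'],st['moment'],R.from_rotvec(st['ee_rot']).inv().apply(st['ft_force']))"
```

```text
[-11.6, -0.2, -0.1, 0.0, -0.002, 0.001, 0]
[-0.862  0.539  2.07   1.325  0.631 -0.239] [-0.39965138 -0.52681543 -0.45014975] [-0.13596542  0.34753639  0.02333073] [-0.43432126  0.67155601  0.01637341]
```

Nearly seated; I'll creep the last millimetres.

Call:
step_arm(
  plan=[
    [[-2,0,0,0,0,0,0],[-4,0,0,0,0,0,0],[-6,0,0,0,0,0,0],[-7,0,0,0,0,0,0],[-8,0,0,0,0,0,0],[-8,0,0,0,0,0,0]],
  ],
)

```text
time: 21.02
position: [0.4029, -0.3014, 0.2573]
ee_rot: [-2.739, 0.285, -0.937]
ft_force: [0.5, 1.0, -0.2]
opening: 0.0165
gripper_force: 78.2
```

Call:
step_arm(
  plan=[
    [[-0.7,0,0,0,0,0,0],[-1.4,0,0,0,0,0,0],[-2,0,0,0,0,0,0],[-2,0,0,0,0,0,0]],
  ],
)

```text
time: 21.35
position: [0.4017, -0.3011, 0.2565]
ee_rot: [-2.739, 0.285, -0.939]
ft_force: [2.8, -0.4, 2.4]
opening: 0.0168
gripper_force: 78.1
```

Call:
step_arm(
  plan=[
    [[-0.5,0,0,0,0,0,0],[-1,0,0,0,0,0,0],[-1,0,0,0,0,0,0]],
  ],
)

```text
time: 21.6
position: [0.4014, -0.3011, 0.2564]
ee_rot: [-2.739, 0.285, -0.941]
ft_force: [7.7, -2.2, 4.5]
opening: 0.0167
gripper_force: 78.1
```

```bash
python3 -c "
from h import *
rows(M+U()*.08,Rins(),1)
st=r.state();print(st['ft_force'],st['moment'],R.from_rotvec(st['ee_rot']).inv().apply(st['ft_force']))"
```

```text
[-2.4, -0.3, 0.2, 0.0, -0.005, 0.002, 0]
[ 7.67827494 -2.16676433  4.46734087] [-0.01620693 -1.0964031  -0.4360951 ] [ 9.08586836e+00 -5.55865474e-04  1.02708525e+00]
```

The force is a clean axial 9 N with no side load, so the collar is seated. Drawing it straight out.

Call:
step_arm(
  plan=[
    [[3,0,0,0,0,0,0],[8,0,0,0,0,0,0],[15,0,0,0,0,0,0],[24,0,0,0,0,0,0],[34,0,0,0,0,0,0],[44,0,0,0,0,0,0],[54,0,0,0,0,0,0],[64,0,0,0,0,0,0],[74,0,0,0,0,0,0],[84,0,0,0,0,0,0]],
  ],
)

```text
time: 22.43
position: [0.4663, -0.3222, 0.3042]
ee_rot: [-2.74, 0.285, -0.936]
ft_force: [0.7, -0.2, -0.5]
opening: 0.0168
gripper_force: 78.2
```

Call:
step_arm(
  plan=[
    [[10,0,0,0,0,0,0],[20,0,0,0,0,0,0],[30,0,0,0,0,0,0],[40,0,0,0,0,0,0],[50,0,0,0,0,0,0],[60,0,0,0,0,0,0],[70,0,0,0,0,0,0],[70,0,0,0,0,0,0]],
  ],
)

```text
time: 23.1
position: [0.5212, -0.3403, 0.3452]
ee_rot: [-2.74, 0.284, -0.939]
ft_force: [-0.0, 0.9, -1.0]
opening: 0.0167
gripper_force: 78.2
```

Run:
```python
from h import *
import pickle
st=r.state();print(st['joint_pos'].round(3),st['ft_force'])
t=snap('top');s=snap('side')
L=tri(t,(215+162/6,205+280/6),s,(260+125/6,118+97/6));print('lens',L)
# refine lens by ring ellipses: dark mask on saved first images (unoccluded)
for n,x,y,c in(('top',215,205,(162,280)),('side',260,118,(125,97))):
    im=cv2.imread(f'pics/{n}0.png')[y:y+80,x:x+65]
    g=cv2.resize(cv2.cvtColor(im,cv2.COLOR_BGR2HSV),None,fx=6,fy=6,interpolation=cv2.INTER_CUBIC)
    m=((g[...,2]<95)).astype(np.uint8); pts=[]
    for a in np.radians(np.arange(0,360,5)):
        rr=[k for k in range(20,100) if 0<=int(c[1]+k*np.sin(a))<480 and 0<=int(c[0]+k*np.cos(a))<390 and m[int(c[1]+k*np.sin(a)),int(c[0]+k*np.cos(a))]]
        if rr: pts.append((c[0]+rr[0]*np.cos(a),c[1]+rr[0]*np.sin(a)))
    e=cv2.fitEllipse(np.array(pts,np.float32)); q=((e[0][0]+.5)/6-.5+x,(e[0][1]+.5)/6-.5+y); print(n,e,len(pts),q,plane(t if n=='top' else s,q,.242))
# clearance lookups: world of bottle/cup and glass top view
for q in ((174,195),(195,211)): print(plane(t,q,.1))
```

```text
[-0.756  0.528  1.736  0.969  0.711  0.312] [-0.0240507   0.89090814 -1.04419932]
lens (array([0.52604996, 0.2719881 , 0.23744139]), [np.float64(0.0014537131092483874), np.float64(0.001453713109248511)])
top ((161.63699340820312, 279.1201477050781), (157.83876037597656, 164.89866638183594), 42.65020751953125) 72 (241.52283223470053, 251.10335795084634) [0.52630413 0.27216727 0.242     ]
side ((125.56441497802734, 83.08988952636719), (119.26090240478516, 167.8128204345703), 84.89501190185547) 36 (280.5107358296712, 131.43164825439453) [0.52758945 0.28422262 0.242     ]
[0.85522655 0.43659389 0.1       ]
[0.76342449 0.38712272 0.1       ]
```

The rod is fully out, with the tip about 60 mm clear. I'll level it and carry it over towards the magnifier.

```bash
python3 -c "
from h import *
rows([.56,-.15,.33],mk(20),10)"
```

```text
[8.1, -20.3, -8.6, -0.012, -0.069, -0.053, 0]
[16.0, -41.2, -16.4, -0.024, -0.138, -0.107, 0]
[23.6, -62.6, -23.5, -0.036, -0.208, -0.16, 0]
[30.9, -84.5, -29.9, -0.049, -0.277, -0.213, 0]
[37.8, -106.8, -35.5, -0.061, -0.346, -0.267, 0]
[44.2, -129.7, -40.5, -0.073, -0.415, -0.32, 0]
[50.0, -152.9, -44.7, -0.085, -0.484, -0.373, 0]
[55.2, -176.5, -48.4, -0.097, -0.554, -0.426, 0]
[59.7, -200.4, -51.5, -0.109, -0.623, -0.48, 0]
[63.4, -224.6, -54.0, -0.121, -0.692, -0.533, 0]
```

Call:
step_arm(
  plan=[
    [[8,-20,-9,-0.012,-0.069,-0.053,0],[16,-41,-16,-0.024,-0.138,-0.107,0],[24,-63,-23,-0.036,-0.208,-0.16,0],[31,-84,-30,-0.049,-0.277,-0.213,0],[38,-107,-35,-0.061,-0.346,-0.267,0],[44,-130,-40,-0.073,-0.415,-0.32,0],[50,-153,-45,-0.085,-0.484,-0.373,0],[55,-176,-48,-0.097,-0.554,-0.426,0],[60,-200,-51,-0.109,-0.623,-0.48,0],[63,-224,-54,-0.121,-0.692,-0.533,0]],
  ],
)

```text
time: 24.03
position: [0.5594, -0.1498, 0.4848]
ee_rot: [3.092, 0.548, -0.005]
ft_force: [0.4, -0.0, -0.4]
opening: 0.0168
gripper_force: 78.2
```

```bash
python3 -c "
from h import *
print(r.state()['joint_pos'].round(3))
rows([.52,.12,.33],mk(75),10)"
```

```text
[-0.375  0.355  1.563 -0.003  1.226  0.845]
[5.6, -26.7, -0.0, -0.0, 0.0, -0.096, 0]
[11.1, -53.4, -0.0, -0.0, 0.001, -0.192, 0]
[16.7, -80.1, -0.1, -0.0, 0.001, -0.287, 0]
[22.3, -106.8, -0.1, -0.001, 0.001, -0.383, 0]
[27.9, -133.5, -0.1, -0.001, 0.002, -0.479, 0]
[33.4, -160.2, -0.1, -0.001, 0.002, -0.575, 0]
[39.0, -186.9, -0.1, -0.001, 0.002, -0.671, 0]
[44.6, -213.6, -0.1, -0.001, 0.003, -0.766, 0]
[50.2, -240.3, -0.2, -0.001, 0.003, -0.862, 0]
[55.7, -267.0, -0.2, -0.001, 0.003, -0.958, 0]
```

Call:
step_arm(
  plan=[
    [[5.5,-27,0,0,0,-0.096,0],[11,-53,0,0,0.001,-0.192,0],[17,-80,0,0,0.001,-0.287,0],[22,-107,0,0,0.001,-0.383,0],[28,-133,0,0,0.002,-0.479,0],[33,-160,0,0,0.002,-0.575,0],[39,-187,0,0,0.002,-0.671,0],[45,-214,0,0,0.003,-0.766,0],[50,-240,0,0,0.003,-0.862,0],[56,-267,0,0,0.003,-0.958,0]],
  ],
)

```text
time: 24.87
position: [0.5203, 0.1203, 0.484]
ee_rot: [-2.489, -1.915, -0.004]
ft_force: [0.9, -0.1, -0.9]
opening: 0.017
gripper_force: 78.2
```

```bash
python3 -c "
from h import *
print(r.state()['joint_pos'].round(3))
rows([.376,.532,.34],mk(120),13)"
```

```text
[0.103 0.285 1.67  0.003 1.185 0.361]
[27.8, -18.8, -0.8, 0.0, -0.0, -0.06, 0]
[55.5, -37.7, -1.5, 0.0, -0.0, -0.12, 0]
[83.3, -56.5, -2.3, 0.0, -0.001, -0.181, 0]
[111.1, -75.3, -3.0, 0.0, -0.001, -0.241, 0]
[138.8, -94.2, -3.8, 0.001, -0.001, -0.301, 0]
[166.6, -113.0, -4.5, 0.001, -0.001, -0.361, 0]
[194.4, -131.8, -5.3, 0.001, -0.001, -0.421, 0]
[222.2, -150.7, -6.0, 0.001, -0.001, -0.482, 0]
[249.9, -169.5, -6.8, 0.001, -0.002, -0.542, 0]
[277.7, -188.4, -7.5, 0.001, -0.002, -0.602, 0]
[305.5, -207.2, -8.3, 0.001, -0.002, -0.662, 0]
[333.2, -226.1, -9.0, 0.001, -0.002, -0.723, 0]
[361.0, -244.9, -9.8, 0.001, -0.002, -0.783, 0]
```

Call:
step_arm(
  plan=[
    [[28,-19,-1,0,0,-0.06,0],[55,-38,-1.5,0,0,-0.12,0],[83,-56,-2,0,0,-0.181,0],[111,-75,-3,0,0,-0.241,0],[139,-94,-4,0.001,-0.001,-0.301,0],[167,-113,-4.5,0.001,-0.001,-0.361,0],[194,-132,-5,0.001,-0.001,-0.421,0],[222,-151,-6,0.001,-0.001,-0.482,0],[250,-169,-7,0.001,-0.002,-0.542,0],[278,-188,-7.5,0.001,-0.002,-0.602,0]],
  ],
)

```text
time: 25.7
position: [0.4112, 0.4378, 0.4921]
ee_rot: [1.812, 2.566, 0.0]
ft_force: [0.7, -0.1, -1.1]
opening: 0.0167
gripper_force: 78.2
```

```bash
python3 -c "
from h import *
rows([.376,.532,.34],mk(120),4)"
```

```text
[25.1, -0.4, -0.7, 0.0, 0.0, -0.046, 0]
[50.3, -0.8, -1.3, 0.0, 0.0, -0.091, 0]
[75.4, -1.3, -2.0, 0.0, 0.0, -0.137, 0]
[100.6, -1.7, -2.7, 0.0, 0.001, -0.182, 0]
```

Call:
step_arm(
  plan=[
    [[25,0,-1,0,0,-0.046,0],[50,-1,-1,0,0,-0.091,0],[75,-1,-2,0,0,-0.137,0],[100.5,-1.5,-2.5,0,0,-0.182,0],[100.5,-1.5,25,0,0,-0.182,0],[100.5,-1.5,55,0,0,-0.182,0],[100.5,-1.5,85,0,0,-0.182,0],[100.5,-1.5,110,0,0,-0.182,0],[100.5,-1.5,125,0,0,-0.182,0],[100.5,-1.5,125,0,0,-0.182,0]],
  ],
)

```text
time: 26.53
position: [0.3773, 0.5304, 0.3634]
ee_rot: [-1.575, -2.718, 0.009]
ft_force: [-0.6, -0.4, -0.6]
opening: 0.0166
gripper_force: 78.3
```

```bash
python3 -c "
from h import *
st=r.state();print(st['joint_pos'].round(3),st['ft_force'])
a=np.radians(120)
L=np.array([.526,.272,.212])
rows(L+.171*np.array([np.cos(a),np.sin(a),0]),mk(120),6)
s=snap('wrist');Rt=R.from_rotvec(st['ee_rot']).as_matrix();g=st['position']+Rt[:,2]*r.grip_point_offset
tip=g-Rt[:,0]*.171
t=snap('side');T=snap('top')
for n,c in(('side',t),('top',T)): print(n,'tip',proj(c,tip),'coll',proj(c,g-Rt[:,0]*.087))
cv2.imwrite('pics/side8.png',t['frame'][...,::-1]);cv2.imwrite('pics/top8.png',T['frame'][...,::-1])
h=cv2.cvtColor(T['frame'],cv2.COLOR_RGB2HSV)
a0=proj(T,tip+Rt[:,0]*-.03);b0=proj(T,g-Rt[:,0]*.09)
for k in np.linspace(0,1,13):
  q=a0+(b0-a0)*k; d=(b0-a0)/np.linalg.norm(b0-a0);n=np.array([-d[1],d[0]])
  print(q.round(1),[h[int(round(y)),int(round(x)),1].item() for x,y in (q+n*j for j in range(-5,6))])
"
```

```text
[ 8.510e-01  5.690e-01  1.535e+00 -1.000e-03  1.044e+00  3.320e-01] [-0.59606887 -0.36569274 -0.61074323]
[-21.2, 0.0, -0.5, -0.001, 0.0, -0.001, 0]
[-42.4, 0.0, -1.0, -0.002, 0.001, -0.001, 0]
[-63.6, 0.0, -1.5, -0.003, 0.001, -0.002, 0]
[-84.7, 0.0, -2.0, -0.004, 0.002, -0.002, 0]
[-105.9, 0.0, -2.5, -0.004, 0.002, -0.003, 0]
[-127.1, 0.0, -3.0, -0.005, 0.003, -0.004, 0]
side tip [261.70571267 126.43487105] coll [250.07307483 117.57952061]
top tip [221.10055088 282.75225645] coll [205.93024004 303.40097582]
[226.4 275.5] [187, 187, 186, 189, 186, 188, 188, 186, 184, 184, 184]
[224.8 277.7] [186, 186, 188, 185, 185, 184, 183, 184, 184, 186, 182]
[223.1 280. ] [186, 187, 187, 184, 184, 186, 184, 184, 185, 188, 103]
[221.5 282.3] [182, 182, 186, 186, 187, 170, 170, 188, 176, 39, 23]
[219.8 284.5] [186, 186, 183, 184, 187, 138, 8, 29, 7, 14, 19]
[218.1 286.8] [188, 186, 186, 183, 176, 82, 9, 9, 9, 100, 178]
[216.5 289.1] [188, 186, 185, 185, 147, 7, 9, 8, 59, 180, 185]
[214.8 291.3] [187, 184, 186, 67, 55, 6, 6, 86, 186, 187, 189]
[213.1 293.6] [187, 173, 150, 29, 4, 4, 18, 59, 168, 186, 187]
[211.5 295.9] [133, 80, 5, 3, 7, 15, 4, 23, 186, 186, 187]
[209.8 298.1] [57, 5, 0, 67, 67, 96, 13, 84, 185, 185, 189]
[208.1 300.4] [1, 14, 23, 133, 182, 24, 11, 36, 147, 187, 186]
[206.5 302.7] [2, 39, 182, 186, 153, 44, 7, 84, 182, 185, 188]
```

Call:
step_arm(
  plan=[
    [[-20,0,0,0,0,-0.001,0],[-40,0,-1,-0.002,0.001,-0.001,0],[-60,0,-1.5,-0.003,0.001,-0.002,0],[-80,0,-2,-0.004,0.002,-0.002,0],[-97,0,-2,-0.004,0.002,-0.003,0],[-110,0,-2.5,-0.005,0.003,-0.004,0],[-120,0,-3,-0.005,0.003,-0.004,0],[-127,0,-3,-0.005,0.003,-0.004,0],[-127,0,-3,-0.005,0.003,-0.004,0],[-127,0,-3,-0.005,0.003,-0.004,0]],
  ],
)

```text
time: 27.52
position: [0.4408, 0.421, 0.3709]
ee_rot: [1.57, 2.72, 0.012]
ft_force: [0.0, -0.3, -0.8]
opening: 0.0164
gripper_force: 78.3
```

```bash
python3 -c "
from h import *
st=r.state();print(st['ft_force'],st['qd'].round(4))
Rt=R.from_rotvec(st['ee_rot']).as_matrix();g=st['position']+Rt[:,2]*r.grip_point_offset
print('tip',g-Rt[:,0]*.171,'axis',Rt[:,0])
T=snap('top');t=snap('side');h=cv2.cvtColor(t['frame'],cv2.COLOR_RGB2HSV)
# measured line of rod in side view (below/left of lens) against prediction
for d in (.14,.12,.11,.1,.09):
  q=proj(t,g-Rt[:,0]*d);u=int(round(q[0]));v=int(round(q[1]));print(d,q.round(1),[(k,h[k,u,1].item(),h[k,u,2].item()) for k in range(v-5,v+6)])
"
```

```text
[ 0.02698677 -0.34484556 -0.79072146] [ 0.0151  0.0047 -0.0001  0.0006  0.0002  0.0027]
tip [0.52702857 0.27378839 0.21574525] axis [-0.4999913   0.86602643  0.00263226]
0.14 [276.1 135.2] [(130, 68, 240), (131, 72, 244), (132, 68, 244), (133, 64, 242), (134, 47, 235), (135, 19, 220), (136, 8, 214), (137, 30, 226), (138, 59, 231), (139, 78, 215), (140, 79, 145)]
0.12 [273.1 133. ] [(128, 73, 123), (129, 33, 161), (130, 62, 222), (131, 59, 239), (132, 38, 233), (133, 12, 221), (134, 13, 219), (135, 40, 230), (136, 61, 240), (137, 69, 239), (138, 81, 223)]
0.11 [271.6 131.8] [(127, 232, 213), (128, 143, 137), (129, 33, 133), (130, 42, 196), (131, 32, 226), (132, 11, 222), (133, 10, 214), (134, 29, 226), (135, 57, 237), (136, 66, 243), (137, 77, 235)]
0.1 [270.1 130.7] [(126, 255, 244), (127, 243, 225), (128, 192, 162), (129, 87, 100), (130, 17, 120), (131, 9, 172), (132, 15, 206), (133, 44, 227), (134, 61, 238), (135, 73, 238), (136, 79, 230)]
0.09 [268.7 129.6] [(125, 255, 244), (126, 221, 225), (127, 199, 172), (128, 117, 124), (129, 37, 97), (130, 13, 95), (131, 9, 120), (132, 28, 162), (133, 62, 207), (134, 75, 223), (135, 83, 210)]
```

Call:
step_arm(
  plan=[
    [[-1,0,2,0,0,0,0],[-1,0,2,0,0,0,0],[-1,0,2,0,0,0,0],[-1,0,2,0,0,0,0],[-1,0,2,0,0,0,0],[-1,0,2,0,0,0,0],[-1,0,2,0,0,0,0],[-1,0,2,0,0,0,0]],
  ],
)

```text
time: 28.28
position: [0.4413, 0.42, 0.3686]
ee_rot: [1.57, 2.72, 0.011]
ft_force: [-0.6, 0.7, -2.0]
opening: 0.0169
gripper_force: 78.3
```

```bash
python3 -c "
from h import *
st=r.state();Rt=R.from_rotvec(st['ee_rot']).as_matrix();g=st['position']+Rt[:,2]*r.grip_point_offset
print('tip',g-Rt[:,0]*.171,'axis',Rt[:,0],st['gripper_force'],st['qd'].round(3))
print(job.job_done())"
```

```text
tip [0.52754133 0.27277564 0.21352163] axis [-0.50029101  0.86585388  0.00244254] 78.26963424682617 [ 0.001  0.002 -0.002 -0.001  0.001  0.   ]
the job is handed in; nothing more can be done
None
```

The slim gauge went into the guide tube until its collar stopped (about 9 N, straight along the tube), was drawn right out, and is now held level with its tip within about 2 mm of the lens's middle and about 2 cm below the glass; the job was handed in at about 28 s, after one extra return to its rack station to turn the grip round.

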